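# Fetch the sanding bar from under the lift-out trays

## Robot

A 6-joint arm with a two-finger parallel gripper is mounted at the origin on the work surface; the furniture and walls round the work are solid. World frame = base frame: x ahead of the robot, y to its left, z up, the work surface at z = 0. Lengths are in m, angles in rad, forces in N, time in s.
With the tool pointing down it reaches from about 0.275 to 0.875 m from the base axis. Payload 12.5 kg.
Tool frame: the origin (TCP) lies midway between the tips of the shut fingers; the grasp point (between the pads) lies manip.grip_point_offset behind it (manip.grip_point_offset is the distance from the TCP to the grasp point, in m); z points along the fingers, y is the line along which they close (so a half turn about z gives the same grasp; the last joint's range is limited). The gripper opens to 85 mm and grips with 20 to 120 N. Pads are 22 mm wide; open, the fingers measure 114 mm over their backs; the gripper's body (76 mm by 85 mm) begins 54 mm behind the grasp point. The pads swing forward as they close: fully open they stand 13 mm farther back than shut.
Start: joints at [1.154, 0.351, 1.652, -0, 1.139, -0.085], TCP at [0.179, 0.52, 0.231] pointing down, gripper open.
Joint ranges: [-2.75, 2.75], [-0.79, 2.1], [0.01, 2.65], [-1.57, 4.71], [0.07, 3.14], [-2.87, 2.87]. Speed limits (rad/s): [2.22, 2.22, 2.79, 3.14, 3.14, 3.14].

## Interface

Orientations are given as a unit quaternion [w, x, y, z].
In Python, from rig import manip, imaging, workorder gives the robot as it stands. The module is installed in compiled form; this text tells all that it offers.
- The arm moves only by the shell command python3 -m creep 'ROWS' [FORCE]. ROWS is JSON, a list of rows, each an object with "offset": the shift along the tool's x, y, z in cm, a list of three; "spin": the turn about the tool's z in degrees; "hand": the opening, from 0 (shut) to 1 (fully open). In form: [{"offset": [x, y, z], "spin": spin, "hand": hand}, ...]. A call has exactly 8 rows; each row is the pose to reach, as a shift and turn from the pose commanded when the call began, along the tool's axes at that moment; what a row does not reach only later rows make up. A row lasts 1/8 s, in which the tool goes at most 62.5 mm and 10.7 degrees, less where a joint would pass 70% of its speed; a pose out of reach is approached as far as the arm can. A call with a gripper value outside its range is refused whole. The fingers move at their own pace and stop on an object; FORCE is the grip in N (left out, the last holds). Time passes only in rows, so rows that repeat a pose let the fingers close, or fill a call up. It gives the time, the measured TCP pose, the force, the opening and the grip force at its end, in the units of the state.
- manip.observe(): the state, without advancing time (a new reading comes with each control period).
- imaging.camera(name): name is "scene" or "top" or "wrist"; returns a dict with "img" (384x512x3 uint8, red, green, blue), "fov_y" (degrees; the focal length in pixels is half the picture's height over the tangent of half this angle, whatever the lens; pixels are square), "cx", "cy" (the principal point, pixels), "world_to_cam" (4x4, takes a point from world to camera coordinates); the wrist camera has in their place "mount" (4x4, takes a point from camera to tool coordinates, whose origin is the TCP and whose axes are the flange's). Camera axes: x right, y down, z forward; pixel columns grow to the right and rows downward; lengths in m; the calibration is good to about 2 mm. A picture is of the moment at which its call begins: read the wrist's pose just before it. There is no depth.
- workorder.sign_off(): hands the job in; it is judged then, once.
The state is a dict: "clock": time; "joints": joint angles; "joint_velocities": joint speeds; "effort": joint torques, N m; "tool_pos": TCP position; "eef_rot": TCP orientation; "wrist_force": force on the tool from outside, world axes, zero at the start; "moment": the same for the moment, N m; "opening": finger opening in m; "finger_force": force on a finger pad.
Only numpy, scipy, OpenCV 4.12 (cv2) and the standard library are available. Lean on these libraries where they do the work, as an engineer would, in place of code of your own. Each camera call takes 0.05 s, during which the arm holds its last target. There are 200 camera calls.

## Task

The blue sanding bar lies at the bottom of the plywood case, underneath two lift-out trays. Lift both trays out, keeping them level, and stand them side by side on the black rubber mat; then lay the sanding bar flat in the steel drip tray, and finally put each tray back down on its ledges in the same end of the case it came from. Leave the jar and the squeeze bottle alone.

Things in the scene. Friction and masses are not known exactly. Their poses are not given: they have to be found in the camera images.
- tray_case: Plywood case, open top, fixed, 316 (x) x 152 (y) x 72 mm, walls 8. Origin: centre of underside. Inside, ledges 18 wide along the long walls, tops 50 above the underside, cut away at x = -24 to 24 for the hand; between them a well 300 x 100 mm (136 wide at the gap), floor 8 up. Tray seats centred at x = +90 and -90, y = 0, 120 (x) x 136 (y), ended by walls and by 8 mm high cleats at x = +-24 to 30.
- coupler_tray: Loose grey tray with an air hose coupler fixed either side of its handle; 106 (x) x 122 (y) mm, walls 28, 0.4 kg. Origin: centre of underside. Handle: upright pale wooden board along x through the centre, 12 thick, 94 long, top 78 above the underside, hand hole at 39 to 53; grip across its thickness (y). Starts on the ledges at either end of the case, x along the case's x, within 3 mm of the seat's centre.
- socket_tray: Loose grey tray, size and handle as the coupler tray, but with a black hex key on one side of the handle and three steel sockets (tops 36 mm above the underside) on the other, all fixed in it; 0.3 kg. Origin: centre of underside, x along the handle board. Starts seated in the same way at the other end of the case.
- sanding_bar: Loose blue foam sanding bar, 230 (x) x 44 (y) x 36 mm high, 0.06 kg. Origin: centre of underside, x along its length. Starts on the floor of the case's well, along the case, under both trays; its middle shows in the gap between them. Grip across the 44 mm width at the middle of the case, where the ledges are cut away.
- rubber_mat: Black rubber mat, fixed flat on the bench, 300 (x) x 165 (y) x 8 mm thick. Origin: centre of the underside, x along its length. Both trays fit on it side by side, centred at about x = +75 and -75 mm on it.
- drip_tray: Shallow steel drip tray, fixed on the bench, 264 (x) x 78 (y) x 16 mm outside, 256 x 70 mm inside, floor 3 mm above the underside, rim rounded and about 19 mm high. Origin: centre of the underside, x along its length.
- washer_jar: Bystander: jar of washers with a black lid, 62 mm across, 84 mm high, standing loose behind the work. Origin: centre of its underside.
- squeeze_bottle: Bystander: white squeeze bottle, 78 mm across, 216 mm high, standing loose on the left. Origin: centre of its underside.

How it is judged:
On the way, in this order (a step that is already met when the one before it is completed fails the run):
1. both trays stand released and level on the rubber mat (x of coupler_tray in the frame of rubber_mat between -0.108 and 0.108 m and y of coupler_tray in the frame of rubber_mat between -0.036 and 0.036 m and z of coupler_tray in the frame of rubber_mat between 0.004 and 0.013 m and angle between each of coupler_tray, socket_tray's own z axis and vertical below 0.06 rad and linear speed of each of coupler_tray, socket_tray below 0.02 m/s and angular speed of each of coupler_tray, socket_tray below 0.2 rad/s and contact force between each of coupler_tray, socket_tray and the fingers below 0.1 N and x of socket_tray in the frame of rubber_mat between -0.108 and 0.108 m and y of socket_tray in the frame of rubber_mat between -0.036 and 0.036 m and z of socket_tray in the frame of rubber_mat between 0.004 and 0.013 m), for 0.2 s.
2. the sanding bar lies released and flat in the drip tray (x of sanding_bar in the frame of drip_tray between -0.018 and 0.018 m and y of sanding_bar in the frame of drip_tray between -0.018 and 0.018 m and z of sanding_bar in the frame of drip_tray between -0.001 and 0.008 m and angle between sanding_bar's own z axis and vertical below 0.05 rad and angle between the x axis of sanding_bar and the x axis of drip_tray, either way round below 0.15 rad and linear speed of sanding_bar below 0.02 m/s and angular speed of sanding_bar below 0.2 rad/s and contact force between sanding_bar and the fingers below 0.1 N), for 0.2 s.
At the end, for the whole second after the job is handed in: Bar flat on the drip tray's floor inside its rim (centre within 18 mm each way, parallel within 0.15 rad); both trays level and fully down on the case's ledges, each centre within 18 mm of where it started; all released and at rest (all of step 2 and distance of each of coupler_tray, socket_tray from where it was at the start of the episode below 0.018 m and z of coupler_tray in the frame of tray_case between 0.045 and 0.054 m and angle between each of coupler_tray, socket_tray's own z axis and vertical below 0.05 rad and linear speed of each of coupler_tray, socket_tray below 0.02 m/s and angular speed of each of coupler_tray, socket_tray below 0.2 rad/s and contact force between each of coupler_tray, socket_tray and the fingers below 0.1 N and z of socket_tray in the frame of tray_case between 0.045 and 0.054 m); the robot touches nothing.
It fails at once if the washer jar is moved more than 30 mm or tipped (distance of washer_jar from where it was at the start of the episode above 0.03 m or angle between washer_jar's own z axis and vertical above 0.3 rad).
It fails at once if the squeeze bottle is moved more than 30 mm or tipped (distance of squeeze_bottle from where it was at the start of the episode above 0.03 m or angle between squeeze_bottle's own z axis and vertical above 0.3 rad).
It fails at once if a tray is tipped by more than 0.5 rad (angle between any of coupler_tray, socket_tray's own z axis and vertical above 0.5 rad).
It also fails if it takes over 136 s, if anything falls off the work surface, if the arm or the gripper's body presses on something with over 40 N, if the wrist force passes 120 N, or if a joint passes its speed limit or range.

## Working session

There is one attempt and no reset: what is moved stays moved. The work goes in short steps, Python scripts to look and compute and a shell command to move; the robot and the scene stay as the last step left them, time stands still between calls to the robot, and variables do not carry over. Pictures are saved under pics/ and viewed, at most 14 in all, crops included, and the job is handed in when it is done.

```bash
mkdir -p pics
cat > h.py <<'E'
import numpy as np, cv2
from rig import manip, imaging, workorder
from scipy.spatial.transform import Rotation as R
def snap(name,fn=None):
    s=manip.observe(); c=imaging.camera(name)
    f=c['img'].shape[0]/2/np.tan(np.radians(c['fov_y'])/2)
    if 'mount' in c:
        q=s['eef_rot']; T=np.eye(4); T[:3,:3]=R.from_quat([q[1],q[2],q[3],q[0]]).as_matrix(); T[:3,3]=s['tool_pos']
        M=T@np.array(c['mount'])
    else: M=np.linalg.inv(np.array(c['world_to_cam']))
    if fn: cv2.imwrite('pics/'+fn,c['img'][:,:,::-1])
    return dict(img=c['img'],f=f,cx=c['cx'],cy=c['cy'],M=M)
def ray(c,u,v,z):
    d=c['M'][:3,:3]@np.array([(u-c['cx'])/c['f'],(v-c['cy'])/c['f'],1]); o=c['M'][:3,3]
    return o+d*(z-o[2])/d[2]
def pix(c,p):
    q=np.linalg.inv(c['M'])@np.append(p,1); return c['f']*q[0]/q[2]+c['cx'],c['f']*q[1]/q[2]+c['cy']
E
python3 - <<'E'
from h import *
s=manip.observe(); print({k:np.round(v,3) for k,v in s.items()}, manip.grip_point_offset)
a=snap('top','top0.png'); b=snap('scene','scene0.png')
print(np.round(a['M'],3),a['f'],a['cx'],a['cy'])
cv2.imwrite('pics/both0.png',cv2.resize(np.hstack([a['img'],b['img']])[:,:,::-1],(800,300)))
E
```

```text
{'clock': np.float64(0.0), 'joints': array([ 1.154,  0.351,  1.652, -0.   ,  1.139, -0.085]), 'joint_velocities': array([-0.001, -0.001, -0.   ,  0.001, -0.   ,  0.002]), 'effort': array([-1.0000e-03, -5.0612e+01, -2.9140e+01, -0.0000e+00,  5.0000e-03,
       -0.0000e+00]), 'tool_pos': array([0.179, 0.52 , 0.231]), 'eef_rot': array([-0.   ,  0.165,  0.986, -0.001]), 'wrist_force': array([-0.178, -0.049,  0.097]), 'moment': array([-0.016,  0.012,  0.035]), 'finger_force': np.float64(0.0), 'opening': np.float64(0.085)} 0.0187
[[ 0.021 -0.998  0.06   0.527]
 [-0.999 -0.022 -0.025  0.133]
 [ 0.026 -0.059 -0.998  1.244]
 [ 0.     0.     0.     1.   ]] 366.9884497894657 252.18081833175333 191.45841292228957
```

View pics/top0.png

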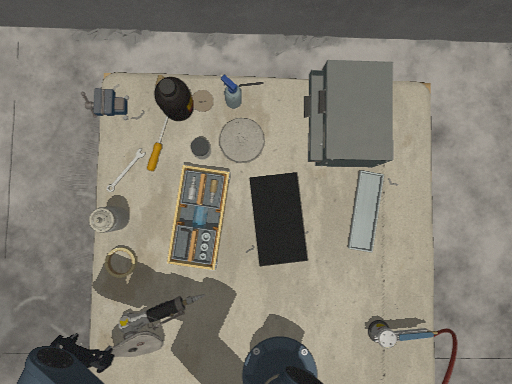

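View pics/scene0.png

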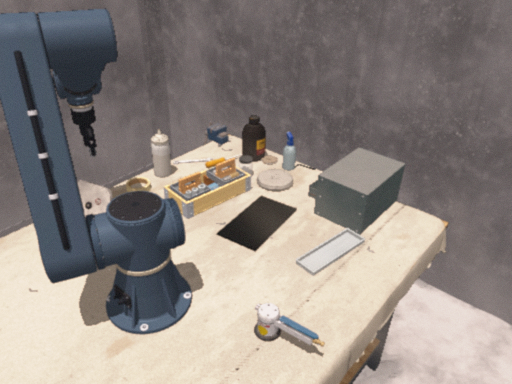

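The top view shows the case at about (200,217), long axis near image-vertical with the coupler tray at the far end (top) and the socket tray near. The mat is at (279,219), the drip tray at (365,210), the jar at (200,147) and the bottle at (103,218).

```bash
cat > m.py <<'E'
from h import *
def rect(c,mask,z,box):
    m=np.zeros(mask.shape,np.uint8);x0,y0,x1,y1=box;m[y0:y1,x0:x1]=mask[y0:y1,x0:x1]
    cn=max(cv2.findContours(m,cv2.RETR_EXTERNAL,cv2.CHAIN_APPROX_NONE)[0],key=cv2.contourArea)[:,0]
    P=np.array([ray(c,u,v,z)[:2] for u,v in cn],np.float32)
    (x,y),(w,h),a=cv2.minAreaRect(cv2.convexHull(P))
    B=cv2.boxPoints(((x,y),(w,h),a)); e=B[1]-B[0];e2=B[2]-B[1]
    e=e if np.hypot(*e)>np.hypot(*e2) else e2
    if e[0]<0:e=-e
    return np.round([x,y,max(w,h),min(w,h),np.degrees(np.arctan2(e[1],e[0]))],3)
E
python3 - <<'E'
from m import *
c=snap('top');im=c['img'];hsv=cv2.cvtColor(im,cv2.COLOR_RGB2HSV);H,S,V=[hsv[:,:,i] for i in range(3)]
print('mat',rect(c,(V<60).astype(np.uint8),.008,(235,165,320,275)))
for p in [(365,210),(350,160),(330,210),(188,165),(198,190),(229,200)]: print(p,im[p[1],p[0]],hsv[p[1],p[0]])
print('drip',rect(c,((H>85)&(H<125)&(S>12)).astype(np.uint8),.016,(335,168,395,262)))
k=((H>10)&(H<28)&(S>85)&(V>110)).astype(np.uint8)
print('case',rect(c,k,.072,(160,158,240,280)))
print('jar',rect(c,(V<95).astype(np.uint8),.084,(185,132,216,162)))
cv2.imwrite('pics/case.png',cv2.resize(np.hstack([im[155:285,150:250,::-1],np.repeat(k[155:285,150:250,None]*255,3,2)]),None,fx=4,fy=4,interpolation=2))
E
```

```text
mat [0.513 0.013 0.299 0.161 7.698]
(365, 210) [159 166 160] [ 64  11 166]
(350, 160) [53 60 57] [77 30 60]
(330, 210) [158 152 135] [ 22  37 158]
(188, 165) [127 126 118] [ 27  18 127]
(198, 190) [129 112  92] [ 16  73 129]
(229, 200) [154 144 124] [ 20  50 154]
drip [ 0.419 -0.253  0.     0.     0.   ]
case [ 0.513  0.273  0.315  0.155 -6.692]
jar [0.739 0.273 0.061 0.057 1.575]
```

View pics/case.png

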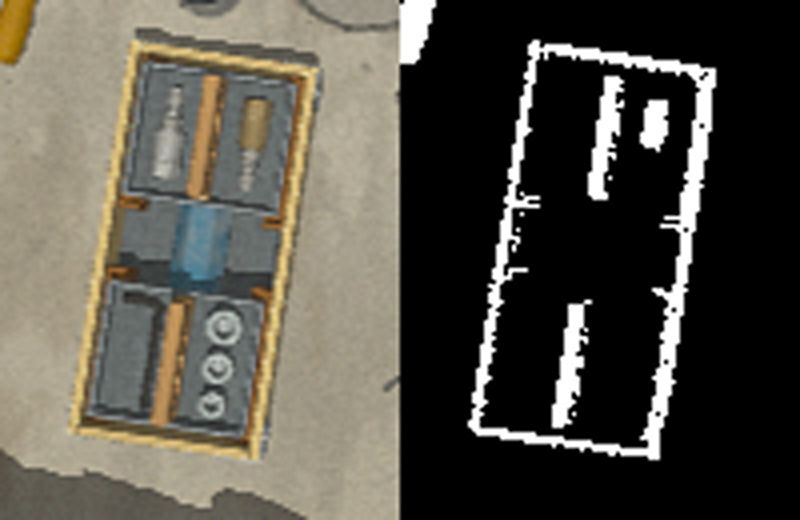

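```bash
python3 -m creep '[{"offset":[-6,-1.3,-3],"spin":-3,"hand":1},{"offset":[-12,-2.6,-5],"spin":-6,"hand":1},{"offset":[-18,-4,-5],"spin":-9,"hand":1},{"offset":[-24,-5.2,-5],"spin":-12.3,"hand":1},{"offset":[-32,-7,-5],"spin":-12.3,"hand":1},{"offset":[-41,-9,-5],"spin":-12.3,"hand":1},{"offset":[-48.4,-10.6,-5],"spin":-12.3,"hand":1},{"offset":[-48.4,-10.6,-5],"spin":-12.3,"hand":1}]' 60
python3 - <<'E'
from h import *
s=manip.observe();print(s['clock'],s['tool_pos'],s['eef_rot'])
c=snap('wrist','w1.png');print(np.round(c['M'],3))
d=np.array([np.cos(np.radians(-6.7)),np.sin(np.radians(-6.7))])
for k in (.09,-.09):
  for e in(-.047,.047): print(pix(c,[.513+d[0]*(k+e),.273+d[1]*(k+e),.128]))
E
```

```text
clock: 1.15
tool_pos: [0.5993, 0.2634, 0.2811]
eef_rot: [-0.0, 0.059, 0.998, -0.0]
wrist_force: [0.4, 1.2, 0.2]
opening: 0.0854
finger_force: 0.0
1.15 [0.5993034  0.26341662 0.28105961] [-1.78324106e-04  5.85742823e-02  9.98283036e-01 -3.42249892e-05]
[[ 0.117  0.952  0.282  0.527]
 [ 0.993 -0.112 -0.033  0.272]
 [ 0.     0.283 -0.959  0.424]
 [ 0.     0.     0.     1.   ]]
(np.float64(252.03036735342013), np.float64(140.00124619817552))
(np.float64(252.09817021111255), np.float64(225.97084103749842))
(np.float64(251.8587235878886), np.float64(-77.63183715030087))
(np.float64(251.95651800662895), np.float64(46.36509812337533))
```

View pics/w1.png

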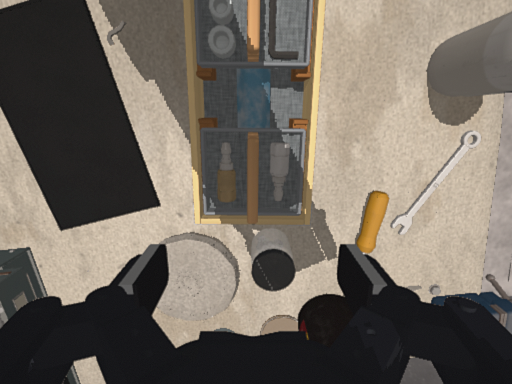

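Wrist view: the coupler tray's board runs from (252,132) to (252,222), as predicted at u = 252, so the tool is centred on it. Descend and grip.

```bash
python3 -m creep '[{"offset":[0,0,4],"spin":0,"hand":1},{"offset":[0,0,9],"spin":0,"hand":1},{"offset":[0,0,13],"spin":0,"hand":1},{"offset":[0,0,16],"spin":0,"hand":1},{"offset":[0,0,18.4],"spin":0,"hand":1},{"offset":[0,0,18.4],"spin":0,"hand":1},{"offset":[0,0,18.4],"spin":0,"hand":0.4},{"offset":[0,0,18.4],"spin":0,"hand":0}]' 80
python3 -m creep '[{"offset":[0,0,0],"spin":0,"hand":0},{"offset":[0,0,0],"spin":0,"hand":0},{"offset":[0,0,0],"spin":0,"hand":0},{"offset":[0,0,0],"spin":0,"hand":0},{"offset":[0,0,-0.5],"spin":0,"hand":0},{"offset":[0,0,-1.5],"spin":0,"hand":0},{"offset":[0,0,-2.5],"spin":0,"hand":0},{"offset":[0,0,-2.5],"spin":0,"hand":0}]' 80
```

```text
clock: 2.2
tool_pos: [0.5984, 0.2651, 0.0986]
eef_rot: [0.001, 0.059, 0.998, 0.0]
wrist_force: [-0.9, 0.4, 0.0]
opening: 0.0518
finger_force: 0.0
clock: 3.2
tool_pos: [0.5983, 0.265, 0.1234]
eef_rot: [0.001, 0.059, 0.998, 0.0]
wrist_force: [0.4, 0.3, -4.2]
opening: 0.011
finger_force: 77.9
```

```bash
python3 -m creep '[{"offset":[0,0,-2],"spin":0,"hand":0},{"offset":[0,0,-4.5],"spin":0,"hand":0},{"offset":[-0.2,-2,-5],"spin":0,"hand":0},{"offset":[-0.5,-6,-5],"spin":0,"hand":0},{"offset":[-0.8,-11,-5],"spin":0,"hand":0},{"offset":[-1.2,-16,-5],"spin":0,"hand":0},{"offset":[-1.5,-21,-5],"spin":0,"hand":0},{"offset":[-1.7,-24.2,-5],"spin":0,"hand":0}]' 80
python3 -m creep '[{"offset":[0,0,0],"spin":0,"hand":0},{"offset":[0,0,2],"spin":0,"hand":0},{"offset":[0,0,5],"spin":0,"hand":0},{"offset":[0,0,8],"spin":0,"hand":0},{"offset":[0,0,10],"spin":0,"hand":0},{"offset":[0,0,11],"spin":0,"hand":0},{"offset":[0,0,11.3],"spin":0,"hand":0},{"offset":[0,0,11.3],"spin":0,"hand":0}]' 80
```

```text
clock: 4.2
tool_pos: [0.5856, 0.0195, 0.1723]
eef_rot: [-0.0, 0.059, 0.998, -0.0]
wrist_force: [0.5, -0.5, -3.5]
opening: 0.0105
finger_force: 78.5
clock: 5.2
tool_pos: [0.5867, 0.0226, 0.0599]
eef_rot: [0.0, 0.058, 0.998, 0.0]
wrist_force: [-0.2, -1.0, -3.8]
opening: 0.0105
finger_force: 78.6
```

```bash
python3 -m creep '[{"offset":[0,0,0.1],"spin":0,"hand":0},{"offset":[0,0,0.2],"spin":0,"hand":0},{"offset":[0,0,0.3],"spin":0,"hand":0},{"offset":[0,0,0.35],"spin":0,"hand":0},{"offset":[0,0,0.35],"spin":0,"hand":0},{"offset":[0,0,0.35],"spin":0,"hand":0},{"offset":[0,0,0.35],"spin":0,"hand":0},{"offset":[0,0,0.35],"spin":0,"hand":0}]' 80
```

```text
clock: 6.2
tool_pos: [0.5864, 0.0225, 0.0559]
eef_rot: [-0.0, 0.059, 0.998, -0.0]
wrist_force: [-1.8, 0.7, 1.5]
opening: 0.0109
finger_force: 79.3
```

```bash
python3 -m creep '[{"offset":[0,0,0],"spin":0,"hand":1},{"offset":[0,0,0],"spin":0,"hand":1},{"offset":[0,0,0],"spin":0,"hand":1},{"offset":[0,0,0],"spin":0,"hand":1},{"offset":[0,0,-2],"spin":0,"hand":1},{"offset":[0,0,-7],"spin":0,"hand":1},{"offset":[0,0,-12],"spin":0,"hand":1},{"offset":[0,0,-18],"spin":0,"hand":1}]' 80
python3 -m creep '[{"offset":[3,4,0],"spin":0,"hand":1},{"offset":[6,8,0],"spin":0,"hand":1},{"offset":[9,12,0],"spin":0,"hand":1},{"offset":[13,16.5,0],"spin":0,"hand":1},{"offset":[17,21.5,0],"spin":0,"hand":1},{"offset":[19.2,24,0],"spin":0,"hand":1},{"offset":[19.2,24,0],"spin":0,"hand":1},{"offset":[19.2,24,0],"spin":0,"hand":1}]' 80
python3 - <<'E'
from h import *
c=snap('wrist','w2.png')
d=np.array([np.cos(np.radians(-6.7)),np.sin(np.radians(-6.7))])
for e in(-.047,.047): print(pix(c,[.513+d[0]*(-.09+e),.273+d[1]*(-.09+e),.128]))
t=snap('top','t2.png')
cv2.imwrite('pics/v2.png',np.hstack([c['img'],cv2.resize(t['img'][155:285,150:330],None,fx=1.6,fy=2.954)])[:,:,::-1])
E
```

```text
clock: 7.2
tool_pos: [0.5859, 0.0225, 0.237]
eef_rot: [-0.001, 0.059, 0.998, -0.0]
wrist_force: [0.6, 0.2, -0.7]
opening: 0.0855
finger_force: 0.0
clock: 8.2
tool_pos: [0.424, 0.283, 0.2358]
eef_rot: [0.0, 0.058, 0.998, -0.0]
wrist_force: [0.4, 0.4, -0.4]
opening: 0.0851
finger_force: 0.0
(np.float64(253.15785231380576), np.float64(140.87254825612652))
(np.float64(253.104826326558), np.float64(240.65160215185458))
```

View pics/v2.png

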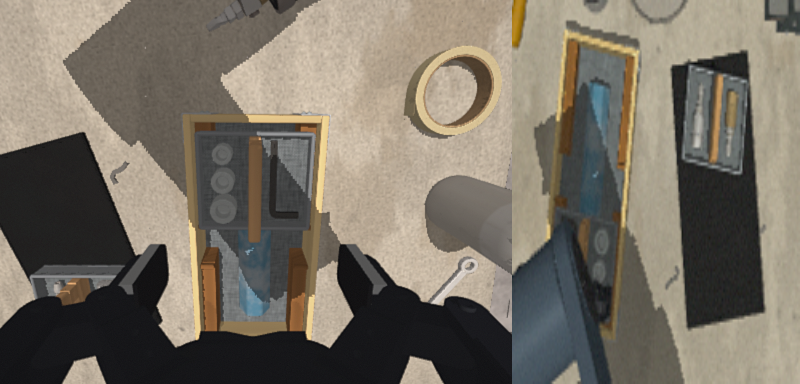

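The coupler tray stands on the mat. The socket tray's board runs from (255,137) to (255,242), within 2 px of prediction. Grip it.

```bash
python3 -m creep '[{"offset":[0,0,3],"spin":0,"hand":1},{"offset":[0,0,7],"spin":0,"hand":1},{"offset":[0,0,10],"spin":0,"hand":1},{"offset":[0,0,12.5],"spin":0,"hand":1},{"offset":[0,0,13.8],"spin":0,"hand":1},{"offset":[0,0,13.8],"spin":0,"hand":1},{"offset":[0,0,13.8],"spin":0,"hand":0.4},{"offset":[0,0,13.8],"spin":0,"hand":0}]' 80
python3 -m creep '[{"offset":[0,0,0],"spin":0,"hand":0},{"offset":[0,0,0],"spin":0,"hand":0},{"offset":[0,0,0],"spin":0,"hand":0},{"offset":[0,0,0],"spin":0,"hand":0},{"offset":[0,0,0],"spin":0,"hand":0},{"offset":[0,0,-0.7],"spin":0,"hand":0},{"offset":[0,0,-1.5],"spin":0,"hand":0},{"offset":[0,0,-1.5],"spin":0,"hand":0}]' 80
```

```text
clock: 9.3
tool_pos: [0.4242, 0.2835, 0.0986]
eef_rot: [0.001, 0.059, 0.998, 0.0]
wrist_force: [0.2, -0.6, 0.4]
opening: 0.0515
finger_force: 0.0
clock: 10.3
tool_pos: [0.424, 0.2834, 0.1134]
eef_rot: [0.0, 0.059, 0.998, 0.0]
wrist_force: [0.1, 0.0, -3.2]
opening: 0.0109
finger_force: 78.1
```

```bash
python3 -m creep '[{"offset":[0,0,-3],"spin":0,"hand":0},{"offset":[0,0,-6],"spin":0,"hand":0},{"offset":[-0.6,-4,-6],"spin":0,"hand":0},{"offset":[-1.6,-9,-6],"spin":0,"hand":0},{"offset":[-2.6,-14.5,-6],"spin":0,"hand":0},{"offset":[-3.6,-20,-6],"spin":0,"hand":0},{"offset":[-4.4,-25,-6],"spin":0,"hand":0},{"offset":[-4.8,-27.7,-6],"spin":0,"hand":0}]' 80
python3 -m creep '[{"offset":[0,0,0],"spin":0,"hand":0},{"offset":[0,0,3],"spin":0,"hand":0},{"offset":[0,0,6],"spin":0,"hand":0},{"offset":[0,0,9],"spin":0,"hand":0},{"offset":[0,0,10.8],"spin":0,"hand":0},{"offset":[0,0,11.3],"spin":0,"hand":0},{"offset":[0,0,11.6],"spin":0,"hand":0},{"offset":[0,0,11.6],"spin":0,"hand":0}]' 80
```

```text
clock: 11.3
tool_pos: [0.4388, 0.0005, 0.1727]
eef_rot: [-0.0, 0.059, 0.998, -0.0]
wrist_force: [0.4, 0.1, -3.5]
opening: 0.0106
finger_force: 79.0
clock: 12.3
tool_pos: [0.4393, 0.0027, 0.0572]
eef_rot: [0.0, 0.058, 0.998, -0.0]
wrist_force: [-0.0, 0.5, -3.4]
opening: 0.0111
finger_force: 78.9
```

```bash
python3 -m creep '[{"offset":[0,0,0.1],"spin":0,"hand":0},{"offset":[0,0,0.15],"spin":0,"hand":0},{"offset":[0,0,0.2],"spin":0,"hand":0},{"offset":[0,0,0.2],"spin":0,"hand":0},{"offset":[0,0,0.2],"spin":0,"hand":0},{"offset":[0,0,0.2],"spin":0,"hand":0},{"offset":[0,0,0.2],"spin":0,"hand":0},{"offset":[0,0,0.2],"spin":0,"hand":0}]' 80
```

```text
clock: 13.3
tool_pos: [0.4395, 0.0026, 0.0562]
eef_rot: [0.001, 0.059, 0.998, -0.0]
wrist_force: [-6.5, 0.7, 20.7]
opening: 0.0107
finger_force: 82.9
```

```bash
python3 -m creep '[{"offset":[0,0,0],"spin":0,"hand":1},{"offset":[0,0,0],"spin":0,"hand":1},{"offset":[0,0,0],"spin":0,"hand":1},{"offset":[0,0,0],"spin":0,"hand":1},{"offset":[0,0,-2],"spin":0,"hand":1},{"offset":[0,0,-7],"spin":0,"hand":1},{"offset":[0,0,-13],"spin":0,"hand":1},{"offset":[0,0,-19],"spin":0,"hand":1}]' 80
python3 -m creep '[{"offset":[-0.6,4.5,0],"spin":0,"hand":1},{"offset":[-1.2,9,0],"spin":0,"hand":1},{"offset":[-2,14,0],"spin":0,"hand":1},{"offset":[-2.8,19,0],"spin":0,"hand":1},{"offset":[-3.5,24,0],"spin":0,"hand":1},{"offset":[-4.1,27.7,0],"spin":0,"hand":1},{"offset":[-4.1,27.7,0],"spin":0,"hand":1},{"offset":[-4.1,27.7,0],"spin":0,"hand":1}]' 80
python3 - <<'E'
from m import *
c=snap('wrist','w3.png')
hsv=cv2.cvtColor(c['img'],cv2.COLOR_RGB2HSV);H,S,V=[hsv[:,:,i] for i in range(3)]
k=((H>92)&(H<115)&(S>70)&(V>50)).astype(np.uint8)
print('bar',rect(c,k,.044,(150,0,350,330)))
t=snap('top','t3.png')
d=np.array([np.cos(np.radians(-6.7)),np.sin(np.radians(-6.7))])
im=t['img'];h=cv2.cvtColor(im,cv2.COLOR_RGB2HSV)
b=cv2.bilateralFilter(im,5,20,5).astype(int); g=(b[:,:,2]-b[:,:,0]>0).astype(np.uint8)
print('drip',rect(t,g,.016,(335,167,395,262)))
cv2.imwrite('pics/v3.png',np.hstack([cv2.resize(c['img'],(400,300)),cv2.resize(im[150:285,240:400],(400,338))[:300]])[:,:,::-1])
E
```

```text
clock: 14.3
tool_pos: [0.4386, 0.0026, 0.2467]
eef_rot: [-0.0, 0.059, 0.998, 0.0]
wrist_force: [1.3, -0.2, 0.3]
opening: 0.0854
finger_force: 0.0
clock: 15.3
tool_pos: [0.5118, 0.2724, 0.2445]
eef_rot: [-0.0, 0.058, 0.998, -0.0]
wrist_force: [0.2, 0.6, 0.1]
opening: 0.0853
finger_force: 0.0
bar [ 0.477  0.279  0.149  0.04  -6.643]
drip [ 0.545 -0.281  0.265  0.079 -8.405]
```

View pics/v3.png

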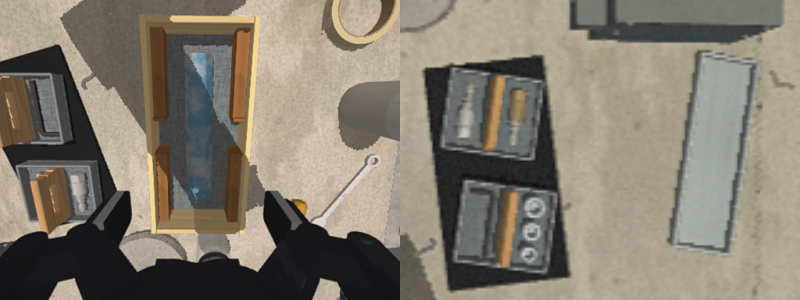

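Both trays stand on the mat, and the drip tray measures 265 x 79 mm, as specified. The bar (x 185–213, y 52–198 in the left half of the picture) was only part-masked, so I redo it with a blue-minus-red mask.

Run:
```python
from m import *
c=snap('wrist');im=cv2.medianBlur(c['img'],5).astype(int)
for r in(1.2,1.3,1.4):
  k=(im[:,:,2]>r*im[:,:,0]).astype(np.uint8);k=cv2.morphologyEx(k,cv2.MORPH_CLOSE,np.ones((5,5)))
  print('bar',r,rect(c,k,.044,(215,40,300,300)))
s=manip.observe();print(s['tool_pos'])
```

```text
bar 1.2 [ 0.509  0.275  0.229  0.042 -7.035]
bar 1.3 [ 0.473  0.279  0.156  0.041 -6.928]
bar 1.4 [ 0.472  0.281  0.154  0.038 -7.611]
[0.51211894 0.27198739 0.2449641 ]
```

```bash
python3 -m creep '[{"offset":[0,0.1,5],"spin":0,"hand":1},{"offset":[0,0.1,10],"spin":0,"hand":1},{"offset":[0,0.1,14],"spin":0,"hand":1},{"offset":[0,0.1,17],"spin":0,"hand":1},{"offset":[0,0.1,19],"spin":0,"hand":1},{"offset":[0,0.1,21],"spin":0,"hand":1},{"offset":[0,0.1,22.5],"spin":0,"hand":1},{"offset":[0,0.1,23.2],"spin":0,"hand":1}]' 30
python3 -m creep '[{"offset":[0,0,0],"spin":0,"hand":1},{"offset":[0,0,0],"spin":0,"hand":0.3},{"offset":[0,0,0],"spin":0,"hand":0.3},{"offset":[0,0,0],"spin":0,"hand":0.3},{"offset":[0,0,0],"spin":0,"hand":0.3},{"offset":[0,0,0],"spin":0,"hand":0.3},{"offset":[0,0,-1],"spin":0,"hand":0.3},{"offset":[0,0,-2],"spin":0,"hand":0.3}]' 30
```

```text
clock: 16.45
tool_pos: [0.5125, 0.2736, 0.0139]
eef_rot: [-0.0, 0.058, 0.998, -0.0]
wrist_force: [-25.4, -9.5, 71.8]
opening: 0.0853
finger_force: 30.9
clock: 17.45
tool_pos: [0.5122, 0.2739, 0.0333]
eef_rot: [-0.0, 0.059, 0.998, -0.0]
wrist_force: [0.3, 0.6, -0.3]
opening: 0.0428
finger_force: 31.0
```

```bash
python3 -m creep '[{"offset":[0,0,-3],"spin":0,"hand":0.3},{"offset":[0,0,-7],"spin":0,"hand":0.3},{"offset":[0,0,-11],"spin":0,"hand":0.3},{"offset":[-0.7,-4,-12],"spin":0,"hand":0.3},{"offset":[-1.7,-9,-12],"spin":0,"hand":0.3},{"offset":[-2.6,-14,-12],"spin":0,"hand":0.3},{"offset":[-3.5,-19,-12],"spin":0,"hand":0.3},{"offset":[-4.4,-24,-12],"spin":0,"hand":0.3}]' 30
python3 -m creep '[{"offset":[-0.9,-5,0],"spin":0,"hand":0.3},{"offset":[-1.8,-10,0],"spin":0,"hand":0.3},{"offset":[-2.8,-15,0],"spin":0,"hand":0.3},{"offset":[-3.7,-20,0],"spin":0,"hand":0.3},{"offset":[-4.6,-25,0],"spin":1.6,"hand":0.3},{"offset":[-5.4,-29,0],"spin":1.6,"hand":0.3},{"offset":[-5.7,-30.7,0],"spin":1.6,"hand":0.3},{"offset":[-5.7,-30.7,0],"spin":1.6,"hand":0.3}]' 30
python3 - <<'E'
from m import *
print(manip.observe()['tool_pos'])
c=snap('wrist','w4.png');b=snap('scene')
cv2.imwrite('pics/v4.png',np.hstack([cv2.resize(c['img'],(400,300)),cv2.resize(b['img'][120:384,160:512],(400,300))])[:,:,::-1])
E
```

```text
clock: 18.45
tool_pos: [0.5279, 0.0288, 0.1535]
eef_rot: [0.0, 0.058, 0.998, 0.0]
wrist_force: [0.6, -0.2, -0.8]
opening: 0.0428
finger_force: 31.0
clock: 19.45
tool_pos: [0.5485, -0.2813, 0.1529]
eef_rot: [-0.0, 0.073, 0.997, 0.0]
wrist_force: [-0.2, 0.9, -1.7]
opening: 0.0426
finger_force: 31.0
[ 0.54848537 -0.2813445   0.15286661]
```

View pics/v4.png

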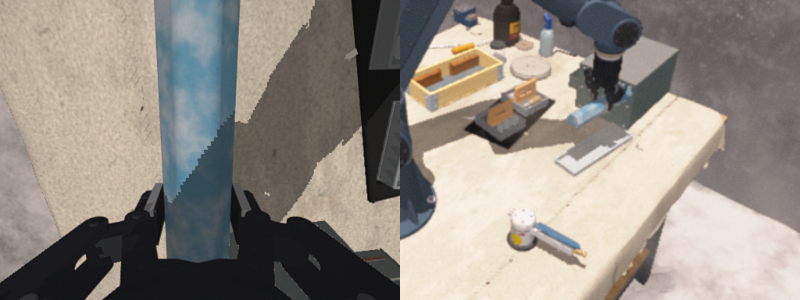

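The bar is held straight between the pads and hides the drip tray beneath it. I check the tray's measured pose by projecting it into the scene camera.

Run:
```python
from m import *
b=snap('scene');a=np.radians(-8.4);e=np.array([np.cos(a),np.sin(a)]);n=np.array([-e[1],e[0]])
im=b['img'][:,:,::-1].copy()
for o,z,w,l,col in(((.545,-.281),.018,.039,.132,(0,0,255)),((.545,-.281),.183,.022,.115,(0,255,0))):
  q=np.array([pix(b,[*(np.array(o)+i*l*e+j*w*n),z]) for i,j in((1,1),(1,-1),(-1,-1),(-1,1))])
  cv2.polylines(im,[np.int32(q*16)],True,col,1,shift=4)
cv2.imwrite('pics/v5.png',cv2.resize(im[180:290,280:420],None,fx=4,fy=4,interpolation=0))
```

```text
(no output)
```

View pics/v5.png

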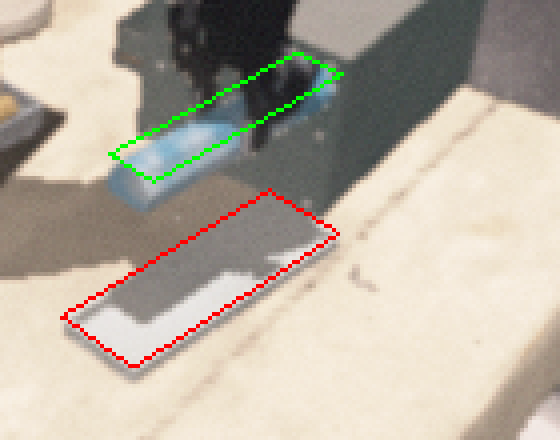

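The tray overlay fits, and the bar hangs level directly above it. The rim is about 19 mm high and the fingers (about 73 mm over their backs) are wider than the inside, so I'll release with the tips just above the rim.

```bash
python3 -m creep '[{"offset":[0,0,3],"spin":0,"hand":0.3},{"offset":[0,0,6],"spin":0,"hand":0.3},{"offset":[0,0,9],"spin":0,"hand":0.3},{"offset":[0,0,11],"spin":0,"hand":0.3},{"offset":[0,0,12.5],"spin":0,"hand":0.3},{"offset":[0,0,13.2],"spin":0,"hand":0.3},{"offset":[0,0,13.4],"spin":0,"hand":0.3},{"offset":[0,0,13.4],"spin":0,"hand":0.3}]' 30
python3 -m creep '[{"offset":[0,0,0.1],"spin":0,"hand":0.3},{"offset":[0,0,0.1],"spin":0,"hand":0.3},{"offset":[0,0,0.2],"spin":0,"hand":0.3},{"offset":[0,0,0.2],"spin":0,"hand":0.3},{"offset":[0,0,0.3],"spin":0,"hand":0.3},{"offset":[0,0,0.3],"spin":0,"hand":0.3},{"offset":[0,0,0.3],"spin":0,"hand":0.3},{"offset":[0,0,0.3],"spin":0,"hand":0.3}]' 30
```

```text
clock: 20.6
tool_pos: [0.5489, -0.2814, 0.0193]
eef_rot: [0.0, 0.072, 0.997, -0.0]
wrist_force: [0.1, -0.0, -1.1]
opening: 0.0426
finger_force: 31.0
clock: 21.6
tool_pos: [0.5486, -0.2812, 0.0158]
eef_rot: [-0.0, 0.072, 0.997, 0.0]
wrist_force: [-0.2, -0.1, -0.6]
opening: 0.0429
finger_force: 31.0
```

```bash
python3 -m creep '[{"offset":[0,0,0],"spin":0,"hand":0.65},{"offset":[0,0,0],"spin":0,"hand":0.65},{"offset":[0,0,-0.2],"spin":0,"hand":0.7},{"offset":[0,0,-0.5],"spin":0,"hand":0.7},{"offset":[0,0,-1],"spin":0,"hand":0.7},{"offset":[0,0,-4],"spin":0,"hand":0.8},{"offset":[0,0,-9],"spin":0,"hand":1},{"offset":[0,0,-15],"spin":0,"hand":1}]' 30
python3 -m creep '[{"offset":[0,3,-4],"spin":0,"hand":1},{"offset":[1,8,-5],"spin":-1.6,"hand":1},{"offset":[1,13,-5],"spin":-1.6,"hand":1},{"offset":[1,18,-5],"spin":-1.6,"hand":1},{"offset":[1,23,-5],"spin":-1.6,"hand":1},{"offset":[2,28,-5],"spin":-1.6,"hand":1},{"offset":[2,28,-5],"spin":-1.6,"hand":1},{"offset":[2,28,-5],"spin":-1.6,"hand":1}]' 80
python3 - <<'E'
from m import *
t=snap('top','t5.png');im=t['img'];m=cv2.medianBlur(im,3).astype(int)
k=(m[:,:,2]>1.25*m[:,:,0]).astype(np.uint8)
print('bar',rect(t,k,.039,(335,167,395,262)))
cv2.imwrite('pics/v6.png',cv2.resize(im[140:285,150:400,::-1],None,fx=3,fy=3))
print(manip.observe()['tool_pos'],manip.observe()['eef_rot'])
E
```

```text
clock: 22.6
tool_pos: [0.5482, -0.2809, 0.167]
eef_rot: [-0.001, 0.072, 0.997, 0.0]
wrist_force: [0.8, 0.1, 0.6]
opening: 0.0855
finger_force: 0.0
clock: 23.6
tool_pos: [0.5694, -0.0015, 0.2161]
eef_rot: [0.0, 0.058, 0.998, -0.0]
wrist_force: [0.5, -0.1, -0.4]
opening: 0.0857
finger_force: 0.0
bar [ 0.517 -0.184  0.28   0.023  0.405]
[ 0.56937984 -0.001961    0.21598529] [ 1.26684254e-04  5.87921372e-02  9.98270233e-01 -1.00854949e-04]
```

View pics/v6.png

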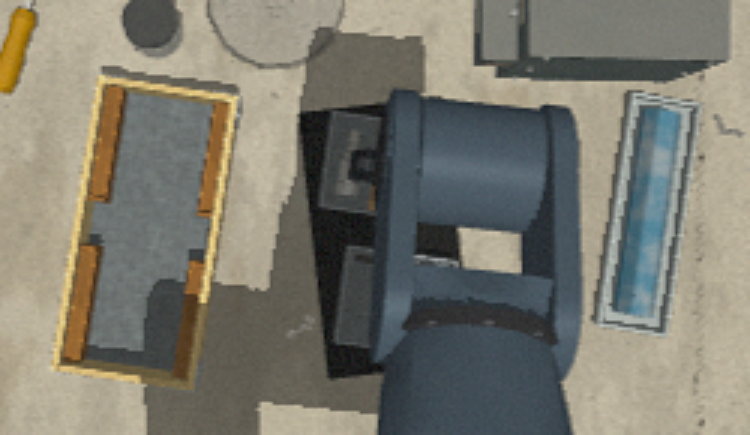

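The bar lies flat in the drip tray, centred at about (649,211) in a tray centred at about (646,212), and the case is empty. Now fetch the coupler tray.

```bash
python3 -m creep '[{"offset":[-1.4,2.7,2],"spin":0,"hand":1},{"offset":[-1.4,2.7,6],"spin":0,"hand":1},{"offset":[-1.4,2.7,10],"spin":0,"hand":1},{"offset":[-1.4,2.7,14],"spin":0,"hand":1},{"offset":[-1.4,2.7,16],"spin":0,"hand":1},{"offset":[-1.4,2.7,16],"spin":0,"hand":1},{"offset":[-1.4,2.7,16],"spin":0,"hand":0.4},{"offset":[-1.4,2.7,16],"spin":0,"hand":0}]' 80
python3 -m creep '[{"offset":[0,0,0],"spin":0,"hand":0},{"offset":[0,0,0],"spin":0,"hand":0},{"offset":[0,0,0],"spin":0,"hand":0},{"offset":[0,0,0],"spin":0,"hand":0},{"offset":[0,0,0],"spin":0,"hand":0},{"offset":[0,0,-1],"spin":0,"hand":0},{"offset":[0,0,-3],"spin":0,"hand":0},{"offset":[0,0,-3],"spin":0,"hand":0}]' 80
```

```text
clock: 24.65
tool_pos: [0.587, 0.0236, 0.057]
eef_rot: [0.001, 0.059, 0.998, 0.0]
wrist_force: [-0.0, 0.5, -0.8]
opening: 0.0515
finger_force: 0.0
clock: 25.65
tool_pos: [0.587, 0.024, 0.087]
eef_rot: [0.001, 0.059, 0.998, 0.0]
wrist_force: [0.4, -0.2, -3.9]
opening: 0.0107
finger_force: 78.1
```

```bash
python3 -m creep '[{"offset":[0,0,-4],"spin":0,"hand":0},{"offset":[0,0,-8],"spin":0,"hand":0},{"offset":[0.3,3,-9],"spin":0,"hand":0},{"offset":[0.7,8,-9],"spin":0,"hand":0},{"offset":[1.1,13,-9],"spin":0,"hand":0},{"offset":[1.4,18,-9],"spin":0,"hand":0},{"offset":[1.7,22.5,-9],"spin":0,"hand":0},{"offset":[1.7,24.1,-9],"spin":0,"hand":0}]' 80
python3 -m creep '[{"offset":[0,0,0],"spin":0,"hand":0},{"offset":[0,0,0],"spin":0,"hand":0},{"offset":[0,0,1.5],"spin":0,"hand":0},{"offset":[0,0,3],"spin":0,"hand":0},{"offset":[0,0,4.5],"spin":0,"hand":0},{"offset":[0,0,5.5],"spin":0,"hand":0},{"offset":[0,0,6],"spin":0,"hand":0},{"offset":[0,0,6],"spin":0,"hand":0}]' 80
```

```text
clock: 26.65
tool_pos: [0.5969, 0.2675, 0.1746]
eef_rot: [-0.001, 0.057, 0.998, -0.0]
wrist_force: [-0.7, -0.4, -4.3]
opening: 0.0106
finger_force: 78.8
clock: 27.65
tool_pos: [0.5976, 0.2653, 0.1156]
eef_rot: [-0.0, 0.059, 0.998, -0.0]
wrist_force: [-0.6, -0.4, -3.4]
opening: 0.0106
finger_force: 78.9
```

Bottom at about 0.066, inside the rim with no contact. Now the last 16 mm.

```bash
python3 -m creep '[{"offset":[0,0,0.5],"spin":0,"hand":0},{"offset":[0,0,0.9],"spin":0,"hand":0},{"offset":[0,0,1.2],"spin":0,"hand":0},{"offset":[0,0,1.4],"spin":0,"hand":0},{"offset":[0,0,1.55],"spin":0,"hand":0},{"offset":[0,0,1.6],"spin":0,"hand":0},{"offset":[0,0,1.6],"spin":0,"hand":0},{"offset":[0,0,1.6],"spin":0,"hand":0}]' 80
```

```text
clock: 28.65
tool_pos: [0.5977, 0.2653, 0.0999]
eef_rot: [0.0, 0.058, 0.998, 0.0]
wrist_force: [-0.8, 0.5, -4.1]
opening: 0.0106
finger_force: 78.9
```

```bash
python3 -m creep '[{"offset":[0,0,0.1],"spin":0,"hand":0},{"offset":[0,0,0.15],"spin":0,"hand":0},{"offset":[0,0,0.2],"spin":0,"hand":0},{"offset":[0,0,0.2],"spin":0,"hand":0},{"offset":[0,0,0.2],"spin":0,"hand":0},{"offset":[0,0,0.2],"spin":0,"hand":0},{"offset":[0,0,0.2],"spin":0,"hand":0},{"offset":[0,0,0.2],"spin":0,"hand":0}]' 80
```

```text
clock: 29.65
tool_pos: [0.5976, 0.2653, 0.0984]
eef_rot: [0.0, 0.059, 0.998, 0.0]
wrist_force: [-4.4, -1.5, 4.4]
opening: 0.0105
finger_force: 80.2
```

```bash
python3 -m creep '[{"offset":[0,0,0],"spin":0,"hand":1},{"offset":[0,0,0],"spin":0,"hand":1},{"offset":[0,0,0],"spin":0,"hand":1},{"offset":[0,0,0],"spin":0,"hand":1},{"offset":[0,0,-2],"spin":0,"hand":1},{"offset":[0,0,-6],"spin":0,"hand":1},{"offset":[0,0,-10],"spin":0,"hand":1},{"offset":[0,0,-13],"spin":0,"hand":1}]' 80
python3 -m creep '[{"offset":[2,-4.5,0],"spin":0,"hand":1},{"offset":[4,-9,0],"spin":0,"hand":1},{"offset":[6.5,-14,0],"spin":0,"hand":1},{"offset":[9,-19,0],"spin":0,"hand":1},{"offset":[11.3,-24,0],"spin":0,"hand":1},{"offset":[12.6,-27.9,0],"spin":0,"hand":1},{"offset":[12.6,-27.9,0],"spin":0,"hand":1},{"offset":[12.6,-27.9,0],"spin":0,"hand":1}]' 80
```

```text
clock: 30.65
tool_pos: [0.598, 0.2654, 0.2314]
eef_rot: [0.001, 0.059, 0.998, 0.001]
wrist_force: [-0.8, 0.5, -0.2]
opening: 0.0856
finger_force: 0.0
clock: 31.65
tool_pos: [0.4405, 0.0032, 0.2287]
eef_rot: [0.001, 0.059, 0.998, 0.0]
wrist_force: [0.3, 1.2, -0.0]
opening: 0.0855
finger_force: 0.0
```

Descend to 0.056 (17.1 cm).

```bash
python3 -m creep '[{"offset":[0,0,4],"spin":0,"hand":1},{"offset":[0,0,8.5],"spin":0,"hand":1},{"offset":[0,0,12.5],"spin":0,"hand":1},{"offset":[0,0,15.5],"spin":0,"hand":1},{"offset":[0,0,17.1],"spin":0,"hand":1},{"offset":[0,0,17.1],"spin":0,"hand":1},{"offset":[0,0,17.1],"spin":0,"hand":0.4},{"offset":[0,0,17.1],"spin":0,"hand":0}]' 80
python3 -m creep '[{"offset":[0,0,0],"spin":0,"hand":0},{"offset":[0,0,0],"spin":0,"hand":0},{"offset":[0,0,0],"spin":0,"hand":0},{"offset":[0,0,0],"spin":0,"hand":0},{"offset":[0,0,0],"spin":0,"hand":0},{"offset":[0,0,-1],"spin":0,"hand":0},{"offset":[0,0,-3],"spin":0,"hand":0},{"offset":[0,0,-3],"spin":0,"hand":0}]' 80
```

```text
clock: 32.65
tool_pos: [0.4405, 0.0031, 0.0576]
eef_rot: [0.001, 0.058, 0.998, -0.0]
wrist_force: [0.7, 0.6, 0.1]
opening: 0.0517
finger_force: 0.0
clock: 33.65
tool_pos: [0.4406, 0.0028, 0.0879]
eef_rot: [0.001, 0.059, 0.998, -0.0]
wrist_force: [0.5, 0.5, -3.4]
opening: 0.0114
finger_force: 78.1
```

```bash
python3 -m creep '[{"offset":[0,0,-4],"spin":0,"hand":0},{"offset":[0,0,-8],"spin":0,"hand":0},{"offset":[0.6,3.5,-9],"spin":0,"hand":0},{"offset":[1.5,8.5,-9],"spin":0,"hand":0},{"offset":[2.4,14,-9],"spin":0,"hand":0},{"offset":[3.4,19.5,-9],"spin":0,"hand":0},{"offset":[4.3,25,-9],"spin":0,"hand":0},{"offset":[4.8,27.7,-9],"spin":0,"hand":0}]' 80
python3 -m creep '[{"offset":[0,0,0],"spin":0,"hand":0},{"offset":[0,0,0],"spin":0,"hand":0},{"offset":[0,0,1.5],"spin":0,"hand":0},{"offset":[0,0,3],"spin":0,"hand":0},{"offset":[0,0,4.5],"spin":0,"hand":0},{"offset":[0,0,5.5],"spin":0,"hand":0},{"offset":[0,0,6],"spin":0,"hand":0},{"offset":[0,0,6],"spin":0,"hand":0}]' 80
```

```text
clock: 34.65
tool_pos: [0.4238, 0.2859, 0.1759]
eef_rot: [-0.0, 0.058, 0.998, -0.0]
wrist_force: [0.3, -0.6, -3.5]
opening: 0.0107
finger_force: 79.0
clock: 35.65
tool_pos: [0.4246, 0.2836, 0.1166]
eef_rot: [-0.0, 0.059, 0.998, -0.0]
wrist_force: [-0.7, 0.4, -2.5]
opening: 0.0109
finger_force: 79.1
```

```bash
python3 -m creep '[{"offset":[0,0,0.5],"spin":0,"hand":0},{"offset":[0,0,0.9],"spin":0,"hand":0},{"offset":[0,0,1.2],"spin":0,"hand":0},{"offset":[0,0,1.4],"spin":0,"hand":0},{"offset":[0,0,1.55],"spin":0,"hand":0},{"offset":[0,0,1.65],"spin":0,"hand":0},{"offset":[0,0,1.7],"spin":0,"hand":0},{"offset":[0,0,1.7],"spin":0,"hand":0}]' 80
```

```text
clock: 36.65
tool_pos: [0.4246, 0.2836, 0.0998]
eef_rot: [0.0, 0.059, 0.998, 0.0]
wrist_force: [0.7, -0.3, -3.2]
opening: 0.0108
finger_force: 79.1
```

```bash
python3 -m creep '[{"offset":[0,0,0.1],"spin":0,"hand":0},{"offset":[0,0,0.1],"spin":0,"hand":0},{"offset":[0,0,0.1],"spin":0,"hand":0},{"offset":[0,0,0.1],"spin":0,"hand":0},{"offset":[0,0,0.1],"spin":0,"hand":0},{"offset":[0,0,0.1],"spin":0,"hand":0},{"offset":[0,0,0.1],"spin":0,"hand":0},{"offset":[0,0,0.1],"spin":0,"hand":0}]' 80
```

```text
clock: 37.65
tool_pos: [0.4247, 0.2837, 0.0992]
eef_rot: [0.0, 0.058, 0.998, 0.0]
wrist_force: [-2.5, -1.7, 5.3]
opening: 0.0105
finger_force: 80.2
```

Seated. Release, rise and move clear, then check.

```bash
python3 -m creep '[{"offset":[0,0,0],"spin":0,"hand":1},{"offset":[0,0,0],"spin":0,"hand":1},{"offset":[0,0,0],"spin":0,"hand":1},{"offset":[0,0,0],"spin":0,"hand":1},{"offset":[0,0,-2],"spin":0,"hand":1},{"offset":[0,0,-6],"spin":0,"hand":1},{"offset":[0,0,-10],"spin":0,"hand":1},{"offset":[0,0,-15],"spin":0,"hand":1}]' 80
python3 -m creep '[{"offset":[0,-4,0],"spin":0,"hand":1},{"offset":[0,-9,0],"spin":0,"hand":1},{"offset":[0,-14,0],"spin":0,"hand":1},{"offset":[0,-19,0],"spin":0,"hand":1},{"offset":[0,-24,0],"spin":0,"hand":1},{"offset":[0,-27,0],"spin":0,"hand":1},{"offset":[0,-27,0],"spin":0,"hand":1},{"offset":[0,-27,0],"spin":0,"hand":1}]' 80
python3 - <<'E'
from m import *
t=snap('top','t6.png');im=t['img']
print(manip.observe()['tool_pos'],manip.observe()['wrist_force'])
cv2.imwrite('pics/v7.png',cv2.resize(im[140:285,150:400,::-1],None,fx=3,fy=3))
a=cv2.imread('pics/top0.png')[155:285,150:250];b=im[155:285,150:250,::-1]
cv2.imwrite('pics/v8.png',cv2.resize(np.hstack([a,b]),None,fx=4,fy=4,interpolation=2))
m=cv2.medianBlur(im,3).astype(int)
for r in (1.15,1.2): print(rect(t,(m[:,:,2]>r*m[:,:,0]).astype(np.uint8),.039,(340,172,384,252)))
E
```

```text
clock: 38.65
tool_pos: [0.4242, 0.2834, 0.2497]
eef_rot: [-0.001, 0.059, 0.998, -0.0]
wrist_force: [-0.0, -0.1, 0.3]
opening: 0.0853
finger_force: 0.0
clock: 39.65
tool_pos: [0.3932, 0.0158, 0.2488]
eef_rot: [0.0, 0.059, 0.998, 0.0]
wrist_force: [-0.3, -0.3, -0.2]
opening: 0.0852
finger_force: 0.0
[0.39315221 0.01606551 0.2488016 ] [-1.04320119  0.20302631  0.02883038]
[ 0.547 -0.273  0.232  0.046 -7.997]
[ 0.547 -0.273  0.232  0.045 -8.276]
```

View pics/v8.png

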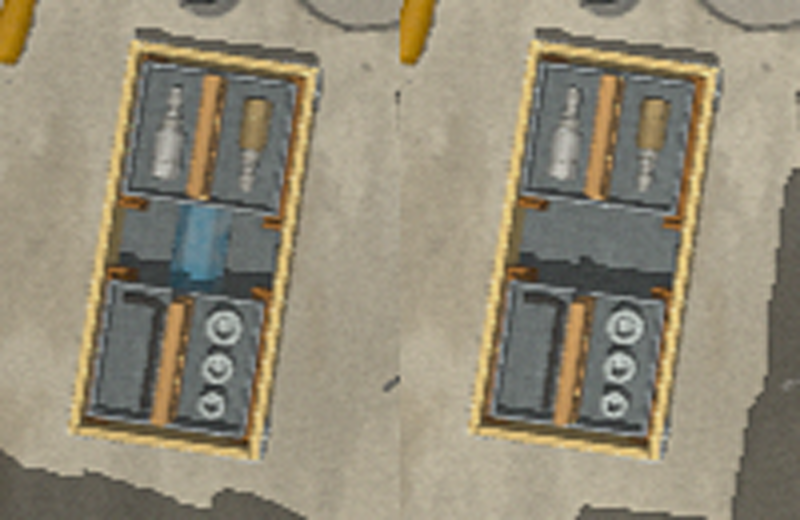

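View pics/v7.png

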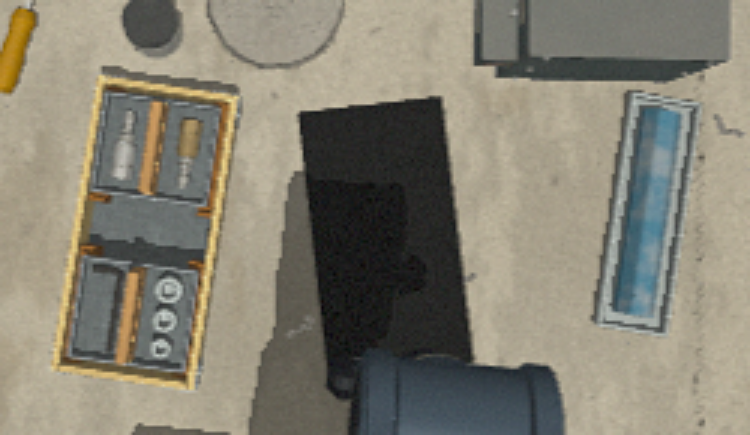

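Both trays sit as they did in the first picture. The bar lies flat in the drip tray, 2 mm and 8 mm off centre and parallel. Handing in.

```bash
python3 -c "
from rig import workorder
print(workorder.sign_off())"
```

```text
the job is handed in; nothing more can be done
None
```

I handed the job in at about 40 s: the bar lies flat in the drip tray about 8 mm off its centre line, and both trays are back in their own ends of the case, but sign-off gave no verdict, and the wrist force read 72 N (limit 120 N) as the open fingers reached the bar, from a contact I couldn't identify, so I can't rule out a breach of the 40 N gripper-body limit.

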